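# Put the lacquered fish in the curing cabinet

## Robot

A 7-joint arm with a two-finger parallel gripper is mounted at the origin on the work surface. World frame = base frame: x ahead of the robot, y to its left, z up, the work surface at z = 0. Lengths are in m, angles in rad, forces in N, time in s.
With the tool pointing down it reaches from about 0.4 to 0.85 m from the base axis. Payload 10.4 kg.
Tool frame: the origin (TCP) lies between the finger pads; the fingertips stand manip.tip_extent ahead of it and the grasp point (between the pads) lies 6 mm ahead of it (manip.tip_extent is the distance from the TCP to the fingertips, in m); z points along the fingers, y is the line along which they close (so a half turn about z gives the same grasp; the last joint's range is limited). The gripper opens to 85 mm and grips with 20 to 120 N. Pads are 22 mm wide; open, the fingers measure 114 mm over their backs; the gripper's body (76 mm by 85 mm) begins 54 mm behind the grasp point. The pads swing forward as they close: fully open they stand 13 mm farther back than shut.
Start: joints at [1.137, 0.332, -0.065, 1.46, 0.022, 1.35, -0.088], TCP at [0.25, -0.573, 0.256] pointing down, gripper open.
Joint ranges: [-2.6, 2.6], [-0.5, 2.12], [-1.47, 1.34], [0.16, 2.42], [-1.27, 4.41], [0.06, 2.06], [-2.6, 2.6]. Speed limits (rad/s): [2.22, 2.22, 2.79, 2.79, 3.14, 3.14, 3.14].

## Interface

Orientations are given as a unit quaternion [x, y, z, w].
In Python, from workcell import get_obs, optics, workorder, manip gives the robot as it stands.
- The arm moves only by the tool jog_arm, never from a script. Its argument "increments" is a list of rows, each a list of 7 numbers: the shift along the tool's x, y, z in m, then the turn, a rotation vector about the tool's x, y, z in rad, then the opening, from -1 (shut) to 1 (fully open). A call has 1 to 5 rows; each row is the pose to reach, as a shift and turn from the pose commanded when the call began, along the tool's axes at that moment; what a row does not reach only later rows make up. A row lasts 1/12 s, in which the tool goes at most 41.7 mm and 7.16 degrees, less where a joint would pass 70% of its speed; a pose out of reach is approached as far as the arm can. A call with a gripper value outside its range is refused whole. The fingers move at their own pace and stop on an object; "grip_force" is the grip in N (left out, the last holds). Time passes only in rows, so rows that repeat a pose let the fingers close. It gives the time, the measured TCP pose, the force, the opening and the grip force at its end, in the units of the state.
- get_obs(): the state, without advancing time (a new reading comes with each control period).
- optics.camera(name): name is "scene" or "top"; returns a dict with "color" (480x640x3 uint8, red, green, blue), "depth" (480x640 float32, m along the optical axis (not along the pixel's ray), 0 where there is no reading), "K" (3x3 intrinsics, pixels), "R" (3x3) and "t" (3): a world point X has camera coordinates R X + t. Camera axes: x right, y down, z forward; pixel columns grow to the right and rows downward; lengths in m; the calibration is good to about 2 mm. A picture is of the moment at which its call begins.
- workorder.hand_in(): hands the job in; it is judged then, once.
The state is a dict: "clock": time; "joint_pos": joint angles; "joint_velocities": joint speeds; "tau": joint torques, N m; "position": TCP position; "ee_rot": TCP orientation; "ft_force": force on the tool from outside, world axes, zero at the start; "torque": the same for the moment, N m; "grip_width": opening from 0.0 (shut) to 1.0 (fully open); "grasp_force": force on a finger pad.
Only numpy, scipy, OpenCV 4.12 (cv2) and the standard library are available. Lean on these libraries where they do the work, as an engineer would, in place of code of your own. Each camera call takes 0.05 s, during which the arm holds its last target. There are 200 camera calls.

## Task

Pull the cabinet's glazed, bottom-hinged door over towards its front and down to its stop. Set the red fish figure gently (not dropped) on the rack inside, plinth down, centred and lying lengthwise across both slats, then push the door back up and over until it is fully shut. Leave the puppet, the bowl and the jar where they stand.

Things in the scene. Friction and masses are not known exactly. Their poses are not given: they have to be found in the camera images.
- cabinet: Fixed wooden slant-front curing cabinet, 200 deep (x) x 260 wide (y), wedge-shaped: front 36 mm high, back wall 134. Origin: centre of its underside on the bench; its own -x is the front, y runs along the hinge. Inside 176 deep (x -90 to +86) x 240 wide, floor 10 mm above the bench; side walls rise along the closed door.
- door (a joint): Dark-framed glazed door, 250 wide x 200 long x 10 thick, hinged at its bottom edge at the front of the cabinet. 0 = shut, leaning back over the cabinet 62 degrees from upright; 1.082 = upright; 1.955 rad = stop, leaning 50 degrees out over the front. A stiff hinge (0.5 N m) holds it wherever it is left; it may start a little ajar.
- door_hinge (a point): Middle of the hinge line, 45 mm above the bench, at x = -90 mm of the cabinet; its axes are the cabinet's, y along the hinge.
- door_bar (a point): Middle of the door's brass grip bar: round, 14 mm diameter, 150 long, parallel to the hinge, in the plane of the door, 245 mm from the hinge line and 45 mm beyond the panel's free edge, on two posts 130 mm apart; it can be pinched or pushed between the posts. Its own z points from the hinge to the bar.
- rack (a point): Centre of the rack, on top of its slats (18 mm above the bench); x = +15 mm of the cabinet, axes those of the cabinet. Two light wooden slats run along the cabinet's x at y = -40 and +40 mm, 14 wide, 130 long, 8 high.
- fish: Loose red fish figure, brass fins, on a plain plinth 110 long (x) x 42 wide (y) x 16 high; 0.2 kg, touch-dry, may be gripped across its width. Round body of 42 mm diameter above it, axis 37 mm above the underside, thickest at x -2 to +28; tail to x = -68, nose to +63, top 62 high. Origin: centre of the underside. On the rack: origin on rack, x along the cabinet's y, either way round.
- puppet: Loose bystander: standing green-robed puppet with white head and black hat, 127 high, 60 across. Origin at the centre of its foot.
- bowl: Loose bystander: blue ceramic bowl, 100 across, 45 high. Origin at the centre of its underside.
- jar: Loose bystander: amber jar with black cap, 64 across, 85 high. Origin at the centre of its underside.
Mind the look-alikes: they are no part of the job. What is meant by the fish is not purple, and is the larger of those in its own colour.

How it is judged:
On the way, in this order (a step that is already met when the one before it is completed fails the run):
1. the door is pulled down to its stop (within 0.15 rad) (value of joint door above 1.8 rad), for 0.2 s.
2. with the door still open, the fish lies released on the rack (x of fish in the frame of rack between -0.022 and 0.022 m and y of fish in the frame of rack between -0.025 and 0.025 m and z of fish in the frame of rack between -0.005 and 0.006 m and angle between fish's own z axis and vertical below 0.12 rad and angle between the x axis of fish and the y axis of cabinet, either way round below 0.25 rad and linear speed of fish below 0.03 m/s and contact force between fish and the fingers below 0.05 N and value of joint door above 1.5 rad), for 0.3 s.
At the end, for the whole second after the job is handed in: The door is shut (within 0.06 rad) and the fish rests on both slats, plinth down, within 22 mm (depth) and 25 mm (width) of the rack's centre and within 0.25 rad of the cabinet's width direction, at rest and released (x of fish in the frame of rack between -0.022 and 0.022 m and y of fish in the frame of rack between -0.025 and 0.025 m and z of fish in the frame of rack between -0.005 and 0.006 m and angle between fish's own z axis and vertical below 0.12 rad and angle between the x axis of fish and the y axis of cabinet, either way round below 0.25 rad and linear speed of fish below 0.03 m/s and contact force between fish and the fingers below 0.05 N and value of joint door below 0.06 rad); the robot touches nothing.
It fails at once if the fish is dropped (moves faster than 0.5 m/s while out of the fingers) (linear speed of fish above 0.5 m/s and contact force between fish and the fingers below 0.01 N).
It fails at once if the puppet is shifted more than 30 mm or tipped over (distance of puppet from where it was at the start of the episode above 0.03 m or angle between puppet's own z axis and vertical above 0.4 rad).
It fails at once if the bowl is shifted more than 30 mm or tipped over (distance of bowl from where it was at the start of the episode above 0.03 m or angle between bowl's own z axis and vertical above 0.4 rad).
It fails at once if the jar is shifted more than 30 mm or tipped over (distance of jar from where it was at the start of the episode above 0.03 m or angle between jar's own z axis and vertical above 0.4 rad).
It also fails if it takes over 72 s, if anything falls off the work surface, if the arm or the gripper's body presses on something with over 40 N, if the wrist force passes 120 N, or if a joint passes its speed limit or range.

## Working session

There is one attempt and no reset: what is moved stays moved. The work goes in short steps, Python scripts to look and compute and a tool call to move; the robot and the scene stay as the last step left them, time stands still between calls to the robot, and variables do not carry over. Pictures are saved under pics/ and viewed, at most 10 in all, crops included, and the job is handed in when it is done.

Besides the shell and the picture viewer there is one more tool, called after "Request:" by a JSON object that holds its "fn" and its "kwargs". jog_arm: Moves the arm, as the interface text tells. Its arguments: {"type":"object","properties":{"increments":{"type":"array"},"grip_force":{"type":"number"}},"required":["increments"]}

```bash
mkdir -p pics; ls
python3 - <<'E'
from workcell import get_obs, optics, workorder, manip
import cv2,numpy as np
print(get_obs()); print(manip.tip_extent)
for n in("scene","top"):
    c=optics.camera(n); np.savez(f"pics/{n}0.npz",**c); cv2.imwrite(f"pics/{n}0.png",c["color"][:,:,::-1]); print(n,c["K"].round(1).tolist(),c["R"].round(3).tolist(),c["t"].round(3).tolist())
E
```

```text
pics
{'clock': 0.0, 'joint_pos': array([ 1.13739972,  0.33288964, -0.06471278,  1.46096031,  0.02157908,
        1.34991152, -0.08848737]), 'joint_velocities': array([ 0.00199113,  0.00059085, -0.00152034, -0.00079824, -0.00069179,
       -0.0001211 , -0.00130614]), 'tau': array([-5.54775306e-04, -6.25457811e+01,  4.85483254e-02, -3.91612852e+01,
        1.61169574e-02,  1.00960521e-02, -2.61379466e-05]), 'position': array([ 0.24945498, -0.57267448,  0.25549578]), 'ee_rot': array([ 9.78975327e-01,  2.03977367e-01, -1.72199305e-04, -7.16717574e-04]), 'ft_force': array([ 0.70745047, -0.40475166, -0.39524812]), 'torque': array([-0.01849347,  0.00724728,  0.02442901]), 'grasp_force': 0.0, 'grip_width': 1.0033506632389737}
0.025
scene [[590.6, 0.0, 317.7], [0.0, 590.6, 237.2], [0.0, 0.0, 1.0]] [[0.005, 1.0, -0.015], [0.56, -0.015, -0.828], [-0.828, -0.005, -0.56]] [0.036, -0.218, 2.112]
top [[512.6, 0.0, 323.4], [0.0, 512.6, 234.2], [0.0, 0.0, 1.0]] [[-0.093, -0.996, 0.001], [-0.97, 0.09, -0.224], [0.222, -0.022, -0.975]] [-0.007, 0.58, 1.132]
```

View pics/scene0.png

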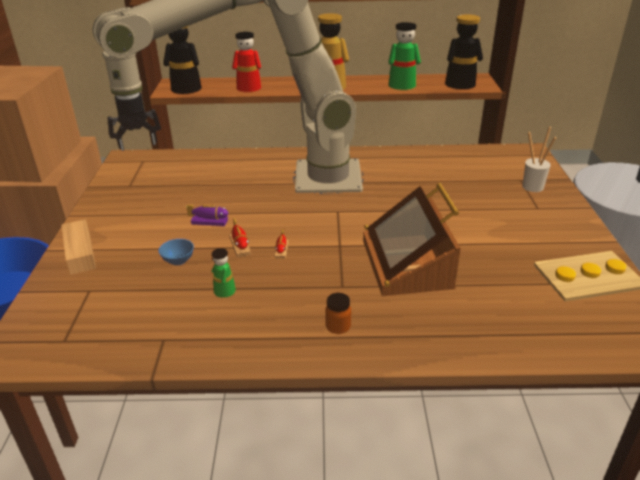

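View pics/top0.png

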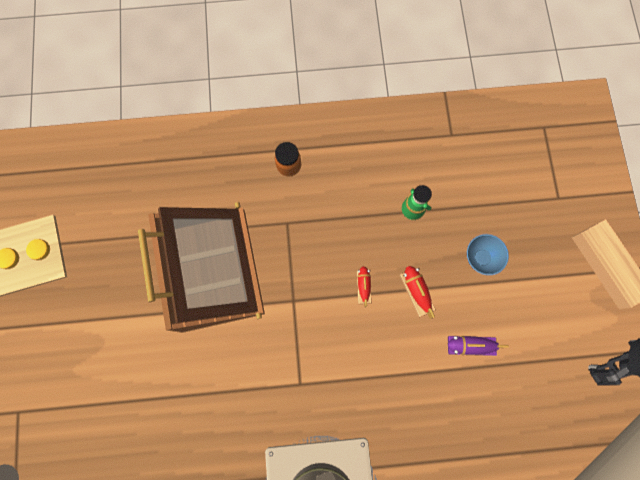

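The scene view looks back at the robot. Candidates, in top-view pixels:
- Larger red fish at (418,290).
- Smaller red fish at (364,285), a look-alike.
- Purple fish at (474,346), a look-alike.

I choose the larger red one at (418,290), which is at (240,237) in the scene view. The cabinet is at top (205,265), with the bar at (148,265) and the hinge side at cols 240-260, facing the fish. The jar is at (288,158), the puppet at (415,203) and the bowl at (488,255).

```bash
cat > h.py <<'E'
import numpy as np,cv2
def cloud(c):
    K,R,t=c["K"],c["R"],c["t"]; v,u=np.mgrid[:480,:640]; d=c["depth"]
    p=np.stack([(u-K[0,2])/K[0,0]*d,(v-K[1,2])/K[1,1]*d,d],-1)
    return (p-t)@R
def load(n): return dict(np.load(f"pics/{n}.npz"))
def snap(n,tag):
    from workcell import optics
    c=optics.camera(n); np.savez(f"pics/{n}{tag}.npz",**c); return c
E
python3 - <<'E'
from h import *
t=load("top0");s=load("scene0");P=cloud(t);Q=cloud(s)
print("table",P[400,150],P[100,200],Q[340,100],"bench back")
for (u,v) in[(288,152),(422,193),(488,240),(488,255),(205,265),(142,240),(150,290),(238,205),(261,315),(180,215),(190,310),(240,215),(250,300)]: print((u,v),P[v,u].round(3))
def info(n,X,C,box):
    u0,v0,u1,v1=box; hsv=cv2.cvtColor(C["color"],cv2.COLOR_RGB2HSV)
    m=np.zeros((480,640),bool); m[v0:v1,u0:u1]=1
    m&=((hsv[...,0]<6)|(hsv[...,0]>172))&(hsv[...,1]>200)&(hsv[...,2]>90)
    p=X[m]; q=p[:,:2]; mu=q.mean(0); w,V=np.linalg.eigh(np.cov(q.T)); 
    print(n,m.sum(),"mean",p.mean(0).round(3),"ztop",np.percentile(p[:,2],[5,98]).round(3),"axis",V[:,1].round(3), (( q-mu)@V[:,1]).min(),((q-mu)@V[:,1]).max())
info("big top",P,t,(395,255,445,325)); info("big scene",Q,s,(225,215,255,258)); info("small top",P,t,(352,258,378,312));info("small sc",Q,s,(270,228,292,260))
# everything above table near the fish / cabinet
for n,X,b in(("fish top",P,(395,255,445,325)),("fish sc",Q,(225,215,255,258))):
    u0,v0,u1,v1=b; p=X[v0:v1,u0:u1].reshape(-1,3); k=p[(p[:,2]>.010)&(p[:,2]<.022)]
    r=cv2.minAreaRect((p[p[:,2]>.010][:,:2]*1000).astype(np.float32)); print(n,"all",r,"plinthlevel",cv2.minAreaRect((k[:,:2]*1000).astype(np.float32)))
# bar
hsv=cv2.cvtColor(t["color"],cv2.COLOR_RGB2HSV)
m=np.zeros((480,640),bool);m[225:305,135:156]=1;m&=P[...,2]>.13
p=P[m];mu=p.mean(0);w,V=np.linalg.eigh(np.cov(p.T));a=(p-mu)@V[:,2];print("bar top",m.sum(),mu,V[:,2],a.min(),a.max(),np.percentile(p[:,2],[5,50,95]))
m=np.zeros((480,640),bool);m[180:216,428:462]=1;m&=Q[...,2]>.13;m&=np.abs(Q[...,0]-mu[0])<.15
p=Q[m];mu=p.mean(0);w,V=np.linalg.eigh(np.cov(p.T));a=(p-mu)@V[:,2];print("bar sc",m.sum(),mu,V[:,2],a.min(),a.max(),np.percentile(p[:,2],[5,50,95]))
c=t["color"][240:340,340:460,::-1];cv2.imwrite("pics/crop1.png",cv2.resize(np.hstack([c,cv2.resize(s["color"][205:265,220:300,::-1],(133,100))]),None,fx=3,fy=3))
E
```

```text
table [0.24016171 0.37056296 0.00110983] [ 1.39535254  0.38770888 -0.75904076] [ 8.20420072e-01 -5.69102179e-01  8.19665279e-04] bench back
(288, 152) [0.782 0.005 0.083]
(422, 193) [ 0.637 -0.289  0.13 ]
(488, 240) [ 0.534 -0.454  0.03 ]
(488, 255) [ 0.502 -0.456  0.006]
(205, 265) [0.519 0.206 0.122]
(142, 240) [0.566 0.312 0.212]
(150, 290) [0.462 0.298 0.21 ]
(238, 205) [0.671 0.136 0.05 ]
(261, 315) [0.406 0.099 0.045]
(180, 215) [0.63  0.249 0.15 ]
(190, 310) [0.421 0.234 0.155]
(240, 215) [0.65  0.135 0.036]
(250, 300) [0.441 0.12  0.06 ]
big top 240 mean [ 0.43  -0.267  0.055] ztop [0.042 0.06 ] axis [-0.976 -0.216] -0.05902523182277117 0.06597071473156035
big scene 134 mean [ 0.458 -0.262  0.049] ztop [0.04  0.058] axis [-0.948 -0.319] -0.0388272882699537 0.11137103292231727
small top 116 mean [ 0.462 -0.146  0.037] ztop [0.032 0.044] axis [-1.     0.017] -0.03560111690159421 0.04043182213500779
small sc 57 mean [ 0.475 -0.143  0.035] ztop [0.029 0.042] axis [-0.978  0.209] -0.02629751703995476 0.04529216605446554
fish top all ((355.7999267578125, -186.25531005859375), (121.77557373046875, 292.5653381347656), 39.1254997253418) plinthlevel ((427.7913818359375, -270.1226806640625), (109.14073181152344, 42.438297271728516), 18.56495475769043)
fish sc all ((1073.8436279296875, -174.23150634765625), (1620.3330078125, 64.47233581542969), 9.038185119628906) plinthlevel ((381.1589660644531, -287.51849365234375), (221.59768676757812, 41.4258918762207), 17.973413467407227)
bar top 691 [0.52755076 0.30401514 0.20299902] [-0.34788001 -0.27833137  0.89527155] -0.10017703965456211 1.091838835079162 [0.13326096 0.20854301 0.2127089 ]
bar sc 408 [0.50501809 0.29279356 0.18584422] [-0.93633211 -0.12335146 -0.32873486] -0.09299805918215169 0.1288458473011435 [0.13316091 0.19906963 0.21168561]
```

View pics/crop1.png

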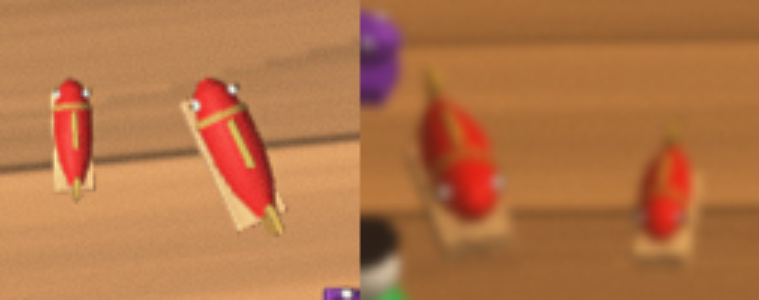

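Crop: the larger red fish (left in both halves) is confirmed. Its nose points to world +x, and its plinth is 109 x 42 as specified. Next I fit the cabinet and the bar.

```bash
cat > fit.py <<'E'
from h import *
def line(p):
    mu=np.median(p,0)
    for _ in range(5):
        w,V=np.linalg.eigh(np.cov(p.T)); mu=p.mean(0); d=V[:,2]
        r=np.linalg.norm((p-mu)-np.outer((p-mu)@d,d),axis=1); p=p[r<max(.008,2.5*np.median(r)) ]
    a=(p-mu)@d; return len(p),mu+d*(a.max()+a.min())/2,d,a.max()-a.min()
E
python3 - <<'E'
from fit import *
P=cloud(load("top0"));Q=cloud(load("scene0"))
A=[]
for n,X in(("top",P),("sc",Q)):
    p=X.reshape(-1,3); p=p[(p[:,0]>.33)&(p[:,0]<.72)&(p[:,1]>.03)&(p[:,1]<.4)&(p[:,2]>.012)&(p[:,2]<.3)]
    print(n,len(p),p.min(0),p.max(0)); 
    b=p[(p[:,1]>.275)&(p[:,2]>.185)]; print("bar",line(b))
    low=p[p[:,2]<.15]; A.append(low)
    r=cv2.minAreaRect((low[:,:2]*1000).astype(np.float32));print("rect",r)
    for z in((.012,.05),(.05,.1),(.1,.15)):
        k=low[(low[:,2]>z[0])&(low[:,2]<z[1])]; print(z,len(k),cv2.minAreaRect((k[:,:2]*1000).astype(np.float32)))
B=np.vstack(A);print(cv2.minAreaRect((B[:,:2]*1000).astype(np.float32)))
# door plane: points in middle
C=load("top0")
g=P[235:300,195:235].reshape(-1,3);mu=g.mean(0);w,V=np.linalg.eigh(np.cov(g.T));print("glass plane",mu,V[:,0],np.sqrt(w))
g=P[214:222,180:235].reshape(-1,3);mu=np.median(g,0);w,V=np.linalg.eigh(np.cov(g.T));print("frame",mu,V.T,np.sqrt(w))
# fish from scene
p=Q.reshape(-1,3);k=p[(abs(p[:,0]-.43)<.1)&(abs(p[:,1]+.27)<.06)&(p[:,2]>.010)&(p[:,2]<.02)]
print("fish sc",len(k),cv2.minAreaRect((k[:,:2]*1000).astype(np.float32)),k[:,2].max())
p=P.reshape(-1,3);k=p[(abs(p[:,0]-.43)<.1)&(abs(p[:,1]+.27)<.06)&(p[:,2]>.010)&(p[:,2]<.07)]
print("fish top",np.percentile(k[:,2],[1,10,25,99]))
k=k[k[:,2]<.02]; print(cv2.minAreaRect((k[:,:2]*1000).astype(np.float32)),np.median(k[:,2]))
E
```

```text
top 12058 [0.38595459 0.09585277 0.01222447] [0.67852    0.325187   0.21531472]
bar (537, array([0.51528482, 0.30543046, 0.20909974]), array([-9.91892175e-01, -1.27082231e-01, -1.42054743e-04]), np.float64(0.15047893934968962))
rect ((527.465087890625, 210.27044677734375), (282.44097900390625, 198.90953063964844), 7.182101249694824)
(0.012, 0.05) 780 ((496.49652099609375, 143.4132080078125), (164.38311767578125, 330.4276123046875), 63.251434326171875)
(0.05, 0.1) 3491 ((526.1455078125, 212.9840087890625), (281.7646179199219, 193.04803466796875), 7.573147296905518)
(0.1, 0.15) 4741 ((523.907958984375, 241.3680419921875), (261.623046875, 136.89694213867188), 7.43009614944458)
sc 7111 [0.38704678 0.09593856 0.01202382] [0.68623197 0.32540822 0.21490442]
bar (207, array([0.51571448, 0.30357765, 0.20737801]), array([-0.99133151, -0.1312815 ,  0.00519571]), np.float64(0.15953842582362815))
rect ((529.160400390625, 210.06045532226562), (292.57464599609375, 201.28858947753906), 7.206474304199219)
(0.012, 0.05) 1359 ((525.2410888671875, 201.30892944335938), (291.4896240234375, 201.01469421386
[... 285 characters left out ...]
045532226562), (292.57464599609375, 201.28858947753906), 7.206474304199219)
glass plane [0.51539793 0.18685572 0.1112891 ] [0.01970494 0.99138071 0.1295222 ] [0.02458064 0.04082479 0.07859331]
frame [0.63092747 0.1999706  0.10604599] [[ 0.9625393  -0.08987007  0.25581529]
 [ 0.06717649  0.99309996  0.09612384]
 [-0.26268881 -0.0753382   0.9619349 ]] [0.00518514 0.03393713 0.08345634]
fish sc 108 ((431.5739440917969, -271.16351318359375), (115.59477996826172, 41.4258918762207), 17.973413467407227) 0.019816226499185085
fish top [0.01204661 0.01579486 0.04141659 0.06461515]
((427.7913818359375, -270.1226806640625), (109.14073181152344, 42.438297271728516), 18.56495475769043) 0.01564046515177681
```

```bash
cat > plan.py <<'E'
# rows from the pose now to world waypoints (x,y,z,yaw deg of tool x), tool kept pointing down
import numpy as np
from scipy.spatial.transform import Rotation as R
def down(yaw): return R.from_euler("z",yaw,degrees=True)*R.from_euler("x",180,degrees=True)
def plan(wps,p=None,q=None,maxstep=.038,maxturn=6.5):
    if p is None:
        from workcell import get_obs
        o=get_obs(); p,q=o["position"],R.from_quat(o["ee_rot"])
        print("now",o["clock"],p.round(4),"yaw",np.degrees(np.arctan2(*q.as_matrix()[[1,0],0])).round(2))
    elif not isinstance(q,R): q=down(q)
    p=np.array(p,float)
    for w in wps:
        t=np.array(w[:3]);e=(q.inv()*down(w[3])).as_rotvec();d=q.inv().apply(t-p)
        n=int(np.ceil(max(np.linalg.norm(d)/maxstep,np.degrees(np.linalg.norm(e))/maxturn,1)))
        print(w,"n",n,"d",d.round(4).tolist(),"rv",e.round(3).tolist()); p,q=t,down(w[3])
E
python3 - <<'E'
from plan import *
c=np.array([.528,.210]);u=np.array([-.129,.992]);hx=c-.09*u
def bar(el): r=.245;e=np.radians(el);xy=hx+r*np.cos(e)*u;return [*xy.round(4),round(.045+r*np.sin(e),4)]
for a in(28,40.6,140):print(a,bar(a))
b=bar(40.6)
plan([(.25,-.573,.30,7.4),(.50,-.15,.30,7.4),(b[0],b[1],.30,7.4)])
E
```

```text
28 [np.float64(0.5117), np.float64(0.3353), np.float64(0.16)]
40.6 [np.float64(0.5156), np.float64(0.3053), np.float64(0.2044)]
140 [np.float64(0.5638), np.float64(-0.0655), np.float64(0.2025)]
now 0.1 [ 0.2495 -0.5727  0.2556] yaw 23.54
(0.25, -0.573, 0.3, 7.4) n 3 d [0.0004, 0.0004, -0.0444] rv [-0.001, 0.0, 0.282]
(0.5, -0.15, 0.3, 7.4) n 13 d [0.3024, -0.3873, -0.0] rv [0.0, 0.0, 0.0]
(np.float64(0.5156), np.float64(0.3053), 0.3, 7.4) n 12 d [0.0741, -0.4495, -0.0] rv [0.0, 0.0, 0.0]
```

Request:
{"fn": "jog_arm", "kwargs": {"increments": [[0, 0, -0.012, 0, 0, 0.07, 1], [0, 0, -0.024, 0, 0, 0.14, 1], [0, 0, -0.036, 0, 0, 0.21, 1], [0, 0, -0.044, 0, 0, 0.282, 1]]}}

```text
clock: 0.43
position: [0.2496, -0.5731, 0.3011]
ee_rot: [0.998, 0.063, 0.0, 0.0]
ft_force: [0.2, -0.4, 0.7]
grip_width: 0.997
grasp_force: 0.0
```

Request:
{"fn": "jog_arm", "kwargs": {"increments": [[0.02, -0.026, 0, 0, 0, 0, 1], [0.04, -0.052, 0, 0, 0, 0, 1], [0.06, -0.077, 0, 0, 0, 0, 1], [0.08, -0.103, 0, 0, 0, 0, 1], [0.1, -0.129, 0, 0, 0, 0, 1]]}}

```text
clock: 0.85
position: [0.3326, -0.4307, 0.3]
ee_rot: [0.998, 0.064, -0.0, -0.0]
ft_force: [0.1, 0.1, -0.8]
grip_width: 0.996
grasp_force: 0.0
```

Request:
{"fn": "jog_arm", "kwargs": {"increments": [[0.02, -0.026, 0, 0, 0, 0, 1], [0.04, -0.052, 0, 0, 0, 0, 1], [0.06, -0.077, 0, 0, 0, 0, 1], [0.08, -0.103, 0, 0, 0, 0, 1], [0.1, -0.129, 0, 0, 0, 0, 1]]}}

```text
clock: 1.27
position: [0.4152, -0.2899, 0.3001]
ee_rot: [0.998, 0.064, -0.0, -0.0]
ft_force: [0.4, 0.7, -0.2]
grip_width: 1.001
grasp_force: 0.0
```

Request:
{"fn": "jog_arm", "kwargs": {"increments": [[0.02, -0.026, 0, 0, 0, 0, 1], [0.04, -0.052, 0, 0, 0, 0, 1], [0.06, -0.077, 0, 0, 0, 0, 1], [0.08, -0.103, 0, 0, 0, 0, 1], [0.1, -0.129, 0, 0, 0, 0, 1]]}}

```text
clock: 1.68
position: [0.4978, -0.1492, 0.3001]
ee_rot: [0.998, 0.064, -0.0, 0.0]
ft_force: [1.9, -0.4, -0.3]
grip_width: 0.998
grasp_force: 0.0
```

```bash
python3 -c "
from plan import *
plan([(.5156,.3053,.30,7.4),(.5156,.3053,.2104,7.4)])"
```

```text
now 1.6833 [ 0.4978 -0.1492  0.3001] yaw 7.37
(0.5156, 0.3053, 0.3, 7.4) n 12 d [0.076, -0.4485, 0.0001] rv [0.0, 0.0, -0.001]
(0.5156, 0.3053, 0.2104, 7.4) n 3 d [0.0, -0.0, 0.0896] rv [0.0, 0.0, 0.0]
```

Request:
{"fn": "jog_arm", "kwargs": {"increments": [[0.005, -0.03, 0, 0, 0, 0, 0.2], [0.01, -0.06, 0, 0, 0, 0, 0.2], [0.015, -0.09, 0, 0, 0, 0, 0.2], [0.02, -0.12, 0, 0, 0, 0, 0.2], [0.025, -0.15, 0, 0, 0, 0, 0.2]]}}

```text
clock: 2.1
position: [0.5026, 0.0028, 0.3001]
ee_rot: [0.998, 0.064, -0.0, 0.0]
ft_force: [1.6, -0.6, 0.5]
grip_width: 0.595
grasp_force: 0.0
```

Request:
{"fn": "jog_arm", "kwargs": {"increments": [[0.005, -0.03, 0, 0, 0, 0, 0.2], [0.01, -0.06, 0, 0, 0, 0, 0.2], [0.015, -0.09, 0, 0, 0, 0, 0.2], [0.02, -0.12, 0, 0, 0, 0, 0.2], [0.025, -0.15, 0, 0, 0, 0, 0.2]]}}

```text
clock: 2.52
position: [0.5081, 0.1546, 0.3001]
ee_rot: [0.998, 0.064, -0.0, 0.0]
ft_force: [-0.1, -0.2, -0.1]
grip_width: 0.599
grasp_force: 0.0
```

Request:
{"fn": "jog_arm", "kwargs": {"increments": [[0.005, -0.03, 0, 0, 0, 0, 0.2], [0.01, -0.06, 0, 0, 0, 0, 0.2], [0.015, -0.09, 0, 0, 0, 0, 0.2], [0.02, -0.12, 0, 0, 0, 0, 0.2], [0.026, -0.149, 0, 0, 0, 0, 0.2]]}}

```text
clock: 2.93
position: [0.5148, 0.3058, 0.2999]
ee_rot: [0.998, 0.064, -0.0, 0.0]
ft_force: [0.3, 0.3, 0.0]
grip_width: 0.601
grasp_force: 0.0
```

Request:
{"fn": "jog_arm", "kwargs": {"increments": [[0, 0, 0.025, 0, 0, 0, 0.2], [0, 0, 0.05, 0, 0, 0, 0.2], [0, 0, 0.07, 0, 0, 0, 0.2], [0, 0, 0.09, 0, 0, 0, 0.2], [0, 0, 0.09, 0, 0, 0, 0.2]]}}

```text
clock: 3.35
position: [0.5136, 0.303, 0.2059]
ee_rot: [0.998, 0.064, -0.003, 0.001]
ft_force: [-0.6, -1.0, -0.1]
grip_width: 0.598
grasp_force: 0.0
```

Run:
```python
from plan import *;from h import *
plan([(.5156,.3053,.2104,7.4)])
s=snap("scene","1");t=snap("top","1")
im=np.hstack([cv2.resize(s["color"][160:240,400:500],(500,400)),cv2.resize(t["color"][200:320,100:190],(300,400))])
cv2.imwrite("pics/grip1.png",im[:,:,::-1])
```

```text
now 3.35 [0.5136 0.303  0.2059] yaw 7.39
(0.5156, 0.3053, 0.2104, 7.4) n 1 d [0.0023, -0.002, -0.0045] rv [0.003, 0.006, -0.0]
```

View pics/grip1.png

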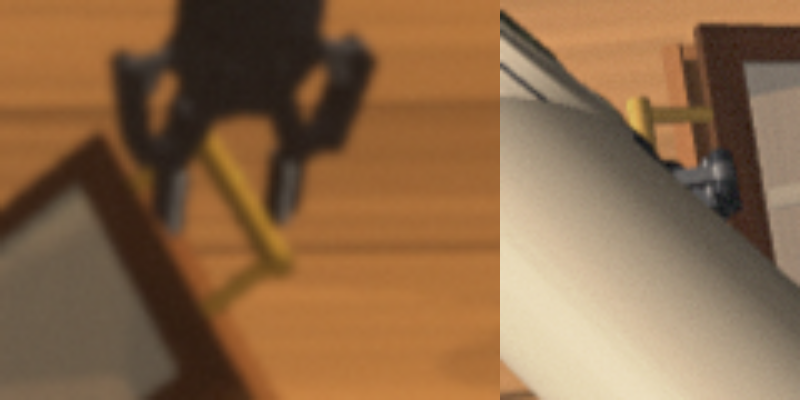

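The fingers straddle the bar (left half, bar at about (230,180) between fingers at (170,200) and (285,190)). Closing.

Request:
{"fn": "jog_arm", "kwargs": {"increments": [[0, 0, 0, 0, 0, 0, -0.5], [0, 0, 0, 0, 0, 0, -1], [0, 0, 0, 0, 0, 0, -1], [0, 0, 0, 0, 0, 0, -1], [0, 0, 0, 0, 0, 0, -1]], "grip_force": 20}}

```text
clock: 3.87
position: [0.5153, 0.3068, 0.2124]
ee_rot: [0.998, 0.065, 0.002, -0.002]
ft_force: [0.3, 7.2, 4.5]
grip_width: 0.153
grasp_force: 21.6
```

Request:
{"fn": "jog_arm", "kwargs": {"increments": [[0, 0, 0, 0, 0, 0, -1], [0, 0, 0, 0, 0, 0, -1]]}}

```text
clock: 4.03
position: [0.5153, 0.3068, 0.2124]
ee_rot: [0.998, 0.065, 0.002, -0.002]
ft_force: [-0.4, 5.7, 4.1]
grip_width: 0.153
grasp_force: 21.6
```

Run:
```python
from plan import *
o=None
from workcell import get_obs
print({k:v for k,v in get_obs().items() if k in("position","ee_rot","grip_width","grasp_force","ft_force")})
# arc: tool y=-u, z down ; shifts relative to the start of each call (5 rows, ~6deg/row)
el=np.r_[40.6:140.6:26j]; r=.245
y=-r*np.cos(np.radians(el)); z=-r*np.sin(np.radians(el))
for k in range(0,25,5):
    print([[round(y[k+i]-y[k],3),round(z[k+i]-z[k],3)] for i in range(1,6)])
```

```text
{'position': array([0.51533039, 0.30682174, 0.21239878]), 'ee_rot': array([ 0.9978764 ,  0.06508494,  0.00159098, -0.00202596]), 'ft_force': array([-0.39964823,  5.68663381,  4.05844178]), 'grasp_force': 21.577253937721252, 'grip_width': 0.15286603025085288}
[[np.float64(0.012), np.float64(-0.013)], [np.float64(0.024), np.float64(-0.024)], [np.float64(0.037), np.float64(-0.035)], [np.float64(0.051), np.float64(-0.045)], [np.float64(0.066), np.float64(-0.054)]]
[[np.float64(0.015), np.float64(-0.008)], [np.float64(0.031), np.float64(-0.015)], [np.float64(0.047), np.float64(-0.02)], [np.float64(0.063), np.float64(-0.025)], [np.float64(0.08), np.float64(-0.028)]]
[[np.float64(0.017), np.float64(-0.002)], [np.float64(0.034), np.float64(-0.003)], [np.float64(0.051), np.float64(-0.003)], [np.float64(0.068), np.float64(-0.002)], [np.float64(0.085), np.float64(0.001)]]
[[np.float64(0.017), np.float64(0.004)], [np.float64(0.033), np.float64(0.009)], [np.float64(0.049), np.float64(0.015)], [np.float64(0.065), np.float64(0.022)], [np.float64(0.08), np.float64(0.03)]]
[[np.float64(0.014), np.float64(0.009)], [np.float64(0.028), np.float64(0.019)], [np.float64(0.041), np.float64(0.031)], [np.float64(0.053), np.float64(0.043)], [np.float64(0.065), np.float64(0.055)]]
```

Pinched: the opening is 13 mm, which matches the 14 mm bar. Pulling the door along its arc.

Request:
{"fn": "jog_arm", "kwargs": {"increments": [[0, 0.012, -0.013, 0, 0, 0, -1], [0, 0.024, -0.024, 0, 0, 0, -1], [0, 0.037, -0.035, 0, 0, 0, -1], [0, 0.051, -0.045, 0, 0, 0, -1], [0, 0.066, -0.054, 0, 0, 0, -1]]}}

```text
clock: 4.45
position: [0.5231, 0.2422, 0.2674]
ee_rot: [0.998, 0.066, 0.002, -0.003]
ft_force: [-1.8, 7.6, 8.5]
grip_width: 0.154
grasp_force: 21.5
```

Request:
{"fn": "jog_arm", "kwargs": {"increments": [[0, 0.015, -0.008, 0, 0, 0, -1], [0, 0.031, -0.015, 0, 0, 0, -1], [0, 0.047, -0.02, 0, 0, 0, -1], [0, 0.063, -0.025, 0, 0, 0, -1], [0, 0.08, -0.028, 0, 0, 0, -1]]}}

```text
clock: 4.87
position: [0.5336, 0.161, 0.2945]
ee_rot: [0.998, 0.065, 0.001, -0.001]
ft_force: [-2.2, 2.8, 2.4]
grip_width: 0.156
grasp_force: 21.8
```

Forces are small, so I continue.

Request:
{"fn": "jog_arm", "kwargs": {"increments": [[0, 0.017, -0.002, 0, 0, 0, -1], [0, 0.034, -0.003, 0, 0, 0, -1], [0, 0.051, -0.003, 0, 0, 0, -1], [0, 0.068, -0.002, 0, 0, 0, -1], [0, 0.085, 0.001, 0, 0, 0, -1]]}}

```text
clock: 5.28
position: [0.5447, 0.0755, 0.2928]
ee_rot: [0.998, 0.065, 0.001, -0.0]
ft_force: [-2.5, 3.0, -1.4]
grip_width: 0.157
grasp_force: 21.4
```

Request:
{"fn": "jog_arm", "kwargs": {"increments": [[0, 0.017, 0.004, 0, 0, 0, -1], [0, 0.033, 0.009, 0, 0, 0, -1], [0, 0.049, 0.015, 0, 0, 0, -1], [0, 0.065, 0.022, 0, 0, 0, -1], [0, 0.08, 0.03, 0, 0, 0, -1]]}}

```text
clock: 5.7
position: [0.5551, -0.0043, 0.2621]
ee_rot: [0.998, 0.065, 0.0, -0.0]
ft_force: [-1.6, 1.9, 0.6]
grip_width: 0.156
grasp_force: 21.3
```

Request:
{"fn": "jog_arm", "kwargs": {"increments": [[0, 0.014, 0.009, 0, 0, 0, -1], [0, 0.028, 0.019, 0, 0, 0, -1], [0, 0.041, 0.031, 0, 0, 0, -1], [0, 0.053, 0.043, 0, 0, 0, -1], [0, 0.063, 0.053, 0, 0, 0, -1]]}}

```text
clock: 6.12
position: [0.5635, -0.0645, 0.2077]
ee_rot: [0.998, 0.065, 0.0, -0.002]
ft_force: [-12.6, 41.2, 34.8]
grip_width: 0.152
grasp_force: 26.5
```

Run:
```python
from plan import *;from fit import *
plan([(.5638,-.0655,.2085,7.4)])
s=snap("scene","2");p=cloud(s).reshape(-1,3)
t=snap("top","2");cv2.imwrite("pics/open2.png",np.hstack([s["color"][130:370,150:500],t["color"][120:360,130:500]])[:,:,::-1])
```

```text
now 6.1167 [ 0.5635 -0.0645  0.2077] yaw 7.45
(0.5638, -0.0655, 0.2085, 7.4) n 1 d [0.0002, 0.0011, -0.0008] rv [-0.005, -0.001, 0.001]
```

View pics/open2.png

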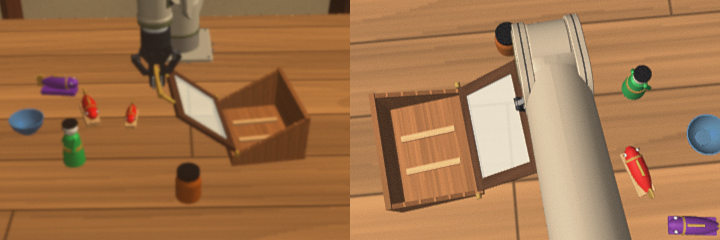

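The door is down on its stop, the force rose there, and the slats are visible inside. Releasing and rising, then measuring the rack.

Request:
{"fn": "jog_arm", "kwargs": {"increments": [[0, 0, 0, 0, 0, 0, 0.1], [0, 0, 0, 0, 0, 0, 0.1], [0, 0, 0, 0, 0, 0, 0.1], [0, 0, -0.02, 0, 0, 0, 0.1], [0, 0, -0.05, 0, 0, 0, 0.1]]}}

```text
clock: 6.63
position: [0.5618, -0.0673, 0.2561]
ee_rot: [0.998, 0.064, -0.002, -0.0]
ft_force: [0.5, 0.2, 0.0]
grip_width: 0.547
grasp_force: 0.0
```

Request:
{"fn": "jog_arm", "kwargs": {"increments": [[0, 0.02, -0.02, 0, 0, 0, 0.5], [0, 0.05, -0.03, 0, 0, 0, 0.5], [-0.02, 0.08, -0.03, 0, 0, 0, 0.5], [-0.04, 0.11, -0.03, 0, 0, 0, 0.5], [-0.06, 0.14, -0.03, 0, 0, 0, 0.5]]}}

```text
clock: 7.05
position: [0.5209, -0.215, 0.2885]
ee_rot: [0.998, 0.064, 0.0, 0.0]
ft_force: [1.2, -0.9, 0.4]
grip_width: 0.747
grasp_force: 0.0
```

Run:
```python
from plan import *;from fit import *
g=(.4303,-.2665)  # fish x=+... refined below
th=np.radians(18.4); f=np.array([.4285,-.2703])+.010*np.array([np.cos(th),np.sin(th)]); print("grasp",f)
plan([(*f,.22,18.4),(*f,.039,18.4)])
t=snap("top","3");P=cloud(t);s=snap("scene","3");Q=cloud(s)
u=np.array([-.129,.992]);v=np.array([-.992,-.129]);c=np.array([.528,.210])
for n,X,C in(("top",P,t),("sc",Q,s)):
    q=X[...,:2]-c; a=q@u;b=q@v; z=X[...,2]
    gray=C["color"].mean(-1); ins=(abs(a)<.085)&(abs(b)<.115)&(z<.04)
    m=ins&(z>.0145)&(z<.024)&(a>-.075)&(gray>150)
    print(n,ins.sum(),m.sum(),"floor z",np.median(z[ins&~m]),"slat z",np.median(z[m]))
    for sg in(-1,1):
        k=m&(b*sg>0.015)&(b*sg<.07); print(sg,k.sum(),"a",np.percentile(a[k],[1,50,99]).round(4),"b",np.percentile(b[k],[2,50,98]).round(4), "slope",np.polyfit(a[k],b[k],1).round(4))
    k=(np.abs(b)<.06)&(z>.15)&(a<-.2)&(a>-.32); k=X[k]; 
    if len(k)>30: print("bar",line(k))
# fish unchanged + bystanders
for n,X in(("top",P),("sc",Q)):
    p=X.reshape(-1,3);k=p[(abs(p[:,0]-.43)<.09)&(abs(p[:,1]+.27)<.06)&(p[:,2]>.010)&(p[:,2]<.018)]
    if len(k)>20: print("fish",n,len(k),cv2.minAreaRect((k[:,:2]*1000).astype(np.float32)))
```

```text
grasp [ 0.43798876 -0.26714351]
now 7.05 [ 0.5209 -0.215   0.2885] yaw 7.38
(np.float64(0.43798876011644494), np.float64(-0.26714350963052896), 0.22, 18.4) n 4 d [-0.089, 0.041, 0.0684] rv [0.001, -0.001, -0.192]
(np.float64(0.43798876011644494), np.float64(-0.26714350963052896), 0.039, 18.4) n 5 d [0.0, -0.0, 0.181] rv [0.0, 0.0, 0.0]
top 6518 555 floor z 0.010351351021165897 slat z 0.01836762467125154
-1 268 a [-0.0557  0.0081  0.0699] b [-0.0461 -0.0393 -0.0334] slope [-0.0033 -0.0395]
1 287 a [-0.0561  0.006   0.0706] b [0.0339 0.04   0.0467] slope [-0.0034  0.0403]
bar (1317, array([ 0.55934719, -0.02972986,  0.17866228]), array([-0.99608092, -0.07961542, -0.03852523]), np.float64(0.1240515398705581))
sc 4419 37 floor z -0.7455361199049538 slat z 0.017659385761453223
-1 20 a [-0.0497 -0.0192  0.0096] b [-0.0445 -0.0378 -0.0336] slope [ 0.0045 -0.0386]
1 17 a [-0.0497 -0.0095  0.0306] b [0.0381 0.0428 0.047 ] slope [-0.0215  0.0419]
bar (415, array([ 0.55931753, -0.03337479,  0.18023984]), array([-0.98512878, -0.16945771,  0.0283792 ]), np.float64(0.12241491332746954))
fish sc 96 ((433.287353515625, -270.6167907714844), (114.56634521484375, 41.654884338378906), 18.33147621154785)
```

Slat tops are at z = 0.018, and the two views bracket the rack centre to within about 5 mm. The fish has not moved. Going for it.

Request:
{"fn": "jog_arm", "kwargs": {"increments": [[-0.022, 0.01, 0.017, 0, 0, -0.05, 0.6], [-0.045, 0.02, 0.034, 0, 0, -0.1, 0.6], [-0.067, 0.03, 0.051, 0, 0, -0.15, 0.6], [-0.089, 0.041, 0.068, 0, 0, -0.192, 0.6], [-0.089, 0.041, 0.068, 0, 0, -0.192, 0.6]]}}

```text
clock: 7.57
position: [0.4336, -0.2682, 0.217]
ee_rot: [0.987, 0.158, -0.003, -0.001]
ft_force: [0.5, -0.1, -0.1]
grip_width: 0.8
grasp_force: 0.0
```

Request:
{"fn": "jog_arm", "kwargs": {"increments": [[0, 0, 0.03, 0, 0, 0, 0.6], [0, 0, 0.06, 0, 0, 0, 0.6], [0, 0, 0.09, 0, 0, 0, 0.6], [0, 0, 0.115, 0, 0, 0, 0.6], [0, 0, 0.125, 0, 0, 0, 0.6]]}}

```text
clock: 7.98
position: [0.4374, -0.2643, 0.0922]
ee_rot: [0.987, 0.16, -0.001, -0.001]
ft_force: [-0.3, -0.0, -0.4]
grip_width: 0.805
grasp_force: 0.0
```

Run:
```python
from plan import *;from h import *
plan([(.438,-.267,.039,18.4)])
s=snap("scene","4");cv2.imwrite("pics/f4.png",cv2.resize(s["color"][170:290,180:320],(700,600),interpolation=cv2.INTER_CUBIC)[:,:,::-1])
```

```text
now 7.9833 [ 0.4374 -0.2643  0.0922] yaw 18.38
(0.438, -0.267, 0.039, 18.4) n 2 d [-0.0002, 0.0029, 0.0532] rv [-0.003, 0.002, -0.0]
```

View pics/f4.png

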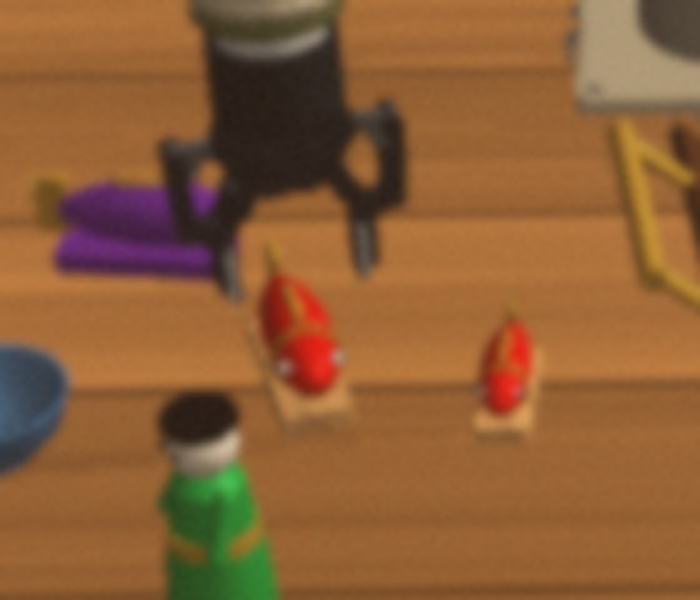

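The fingers sit above the fish at (305,340), well aligned and clear of the puppet and the purple fish. Descending slowly.

Request:
{"fn": "jog_arm", "kwargs": {"increments": [[0, 0.001, 0.015, 0, 0, 0, 0.6], [0, 0.001, 0.03, 0, 0, 0, 0.6], [0, 0.001, 0.045, 0, 0, 0, 0.6], [0, 0.001, 0.054, 0, 0, 0, 0.6], [0, 0.001, 0.054, 0, 0, 0, 0.6]]}}

```text
clock: 8.45
position: [0.4388, -0.2659, 0.0407]
ee_rot: [0.987, 0.16, -0.0, -0.0]
ft_force: [-0.9, -0.5, 0.2]
grip_width: 0.797
grasp_force: 0.0
```

Request:
{"fn": "jog_arm", "kwargs": {"increments": [[0, 0, 0, 0, 0, 0, 0.3], [0, 0, 0, 0, 0, 0, 0.1], [0, 0, 0, 0, 0, 0, -0.3], [0, 0, 0, 0, 0, 0, -0.6], [0, 0, 0, 0, 0, 0, -0.6]], "grip_force": 25}}

```text
clock: 8.87
position: [0.4397, -0.2666, 0.0427]
ee_rot: [0.987, 0.16, 0.001, 0.001]
ft_force: [-1.3, 0.4, 5.6]
grip_width: 0.485
grasp_force: 25.0
```

Request:
{"fn": "jog_arm", "kwargs": {"increments": [[0, 0, 0, 0, 0, 0, -0.6], [0, 0, 0, 0, 0, 0, -0.6], [0, 0, 0, 0, 0, 0, -0.6]]}}

```text
clock: 9.12
position: [0.4397, -0.2666, 0.0427]
ee_rot: [0.987, 0.16, 0.001, 0.001]
ft_force: [-0.9, 0.4, 5.4]
grip_width: 0.482
grasp_force: 25.0
```

Gripped: 41 mm measured, 42 expected. Lifting.

Request:
{"fn": "jog_arm", "kwargs": {"increments": [[0, 0, -0.01, 0, 0, 0, -0.6], [0, 0, -0.03, 0, 0, 0, -0.6], [0, 0, -0.06, 0, 0, 0, -0.6], [0, 0, -0.09, 0, 0, 0, -0.6], [0, 0, -0.12, 0, 0, 0, -0.6]], "grip_force": 30}}

```text
clock: 9.53
position: [0.4387, -0.2658, 0.1635]
ee_rot: [0.987, 0.16, 0.0, -0.0]
ft_force: [0.9, -1.3, -2.5]
grip_width: 0.484
grasp_force: 30.9
```

Request:
{"fn": "jog_arm", "kwargs": {"increments": [[0, 0, -0.03, 0, 0, 0, -0.6], [0, 0, -0.06, 0, 0, 0.05, -0.6], [0, 0, -0.09, 0, 0, 0.1, -0.6], [0, 0, -0.12, 0, 0, 0.15, -0.6], [0, 0, -0.14, 0, 0, 0.192, -0.6]]}}

```text
clock: 9.95
position: [0.4392, -0.2659, 0.3054]
ee_rot: [0.998, 0.063, 0.001, 0.001]
ft_force: [0.6, -0.7, -1.7]
grip_width: 0.483
grasp_force: 30.9
```

Request:
{"fn": "jog_arm", "kwargs": {"increments": [[0, 0, -0.015, 0, 0, 0, -0.6], [0, 0, -0.03, 0, 0, 0, -0.6], [0, 0, -0.03, 0, 0, 0, -0.6]]}}

```text
clock: 10.2
position: [0.4396, -0.2662, 0.3351]
ee_rot: [0.998, 0.064, 0.002, 0.002]
ft_force: [0.2, 0.0, -1.2]
grip_width: 0.485
grasp_force: 30.9
```

Run:
```python
from plan import *;from h import *
plan([(.5369,.2222,.325,7.4),(.5369,.2222,.062,7.4)])
s=snap("scene","5");Q=cloud(s)
hsv=cv2.cvtColor(s["color"],cv2.COLOR_RGB2HSV)
p=Q[((hsv[...,0]<6)|(hsv[...,0]>172))&(hsv[...,1]>180)];k=p[(abs(p[:,0]-.44)<.1)&(abs(p[:,1]+.26)<.08)&(p[:,2]>.2)];print(len(k),k.min(0) if len(k) else 0,k.max(0) if len(k) else 0)
cv2.imwrite("pics/lift5.png",cv2.resize(s["color"][100:290,180:420],(720,570))[:,:,::-1])
```

```text
now 10.2 [ 0.4396 -0.2662  0.3351] yaw 7.4
(0.5369, 0.2222, 0.325, 7.4) n 14 d [0.1593, -0.4718, 0.0092] rv [0.003, -0.004, -0.0]
(0.5369, 0.2222, 0.062, 7.4) n 7 d [0.0, -0.0, 0.263] rv [0.0, 0.0, 0.0]
164 [ 0.40158066 -0.28286869  0.32437331] [ 0.49562976 -0.24486486  0.35108739]
```

View pics/lift5.png

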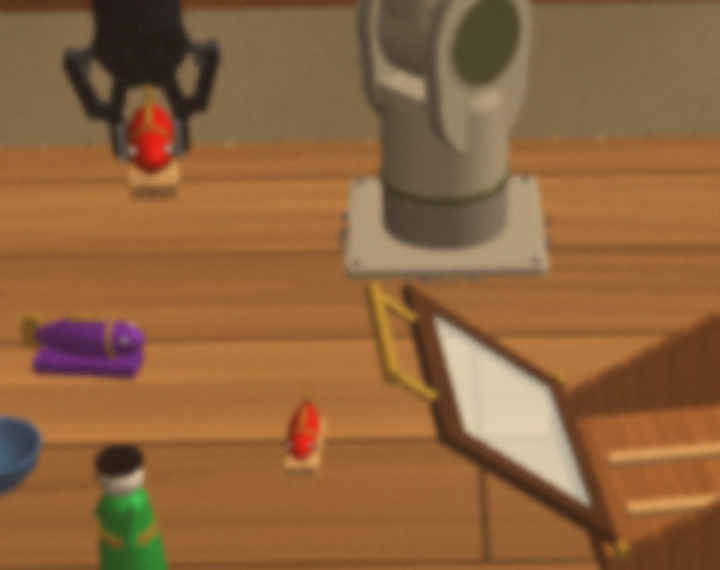

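The fish is held level at (150,140), and its underside at 0.29 m clears the bar (top at 0.21). Carrying it over the rack.

Request:
{"fn": "jog_arm", "kwargs": {"increments": [[0.009, -0.026, 0, 0, 0, 0, -0.6], [0.02, -0.058, 0, 0, 0, 0, -0.6], [0.031, -0.09, 0, 0, 0, 0, -0.6], [0.042, -0.123, 0, 0, 0, 0, -0.6], [0.053, -0.157, 0, 0, 0, 0, -0.6]]}}

```text
clock: 10.67
position: [0.4708, -0.1021, 0.3303]
ee_rot: [0.998, 0.064, -0.001, -0.0]
ft_force: [0.7, 0.5, -2.3]
grip_width: 0.482
grasp_force: 31.0
```

Request:
{"fn": "jog_arm", "kwargs": {"increments": [[0.011, -0.031, 0, 0, 0, 0, -0.6], [0.021, -0.063, 0, 0, 0, 0, -0.6], [0.032, -0.094, 0, 0, 0, 0, -0.6], [0.042, -0.126, 0, 0, 0, 0, -0.6], [0.053, -0.157, 0, 0, 0, 0, -0.6]]}}

```text
clock: 11.08
position: [0.503, 0.0606, 0.3304]
ee_rot: [0.998, 0.065, -0.001, 0.0]
ft_force: [0.9, -0.3, -2.3]
grip_width: 0.481
grasp_force: 31.0
```

Request:
{"fn": "jog_arm", "kwargs": {"increments": [[0.011, -0.034, 0, 0, 0, 0, -0.6], [0.022, -0.067, 0, 0, 0, 0, -0.6], [0.033, -0.1, 0, 0, 0, 0, -0.6], [0.044, -0.132, 0, 0, 0, 0, -0.6], [0.053, -0.157, 0, 0, 0, 0, -0.6]]}}

```text
clock: 11.5
position: [0.5353, 0.224, 0.3301]
ee_rot: [0.998, 0.065, -0.001, -0.0]
ft_force: [0.4, 0.0, -2.3]
grip_width: 0.483
grasp_force: 31.0
```

Request:
{"fn": "jog_arm", "kwargs": {"increments": [[0, 0, 0.03, 0, 0, 0, -0.6], [0, 0, 0.06, 0, 0, 0, -0.6], [0, 0, 0.09, 0, 0, 0, -0.6], [0, 0, 0.12, 0, 0, 0, -0.6], [0, 0, 0.12, 0, 0, 0, -0.6]]}}

```text
clock: 11.92
position: [0.533, 0.2195, 0.2046]
ee_rot: [0.998, 0.065, -0.005, 0.002]
ft_force: [-1.4, -0.2, -2.4]
grip_width: 0.479
grasp_force: 31.4
```

Run:
```python
from plan import *
plan([(.5369,.2222,.100,7.4),(.5369,.2222,.061,7.4)])
```

```text
now 11.9167 [0.533  0.2195 0.2046] yaw 7.41
(0.5369, 0.2222, 0.1, 7.4) n 3 d [0.0052, -0.0024, 0.1045] rv [0.002, 0.01, 0.0]
(0.5369, 0.2222, 0.061, 7.4) n 2 d [0.0, -0.0, 0.039] rv [0.0, 0.0, 0.0]
```

Request:
{"fn": "jog_arm", "kwargs": {"increments": [[0, 0, 0.025, 0, 0, 0, -0.6], [0, 0, 0.05, 0, 0, 0, -0.6], [0, 0, 0.075, 0, 0, 0, -0.6], [0, 0, 0.1, 0, 0, 0, -0.6], [0, 0, 0.11, 0, 0, 0, -0.6]]}}

```text
clock: 12.33
position: [0.535, 0.2205, 0.0992]
ee_rot: [0.998, 0.064, -0.002, 0.001]
ft_force: [-0.9, -0.2, -3.4]
grip_width: 0.483
grasp_force: 31.5
```

Request:
{"fn": "jog_arm", "kwargs": {"increments": [[0.001, 0, 0.01, 0, 0, 0, -0.6], [0.002, 0, 0.015, 0, 0, 0, -0.6], [0.002, 0, 0.02, 0, 0, 0, -0.6], [0.002, 0, 0.02, 0, 0, 0, -0.6], [0.002, 0, 0.02, 0, 0, 0, -0.6]]}}

```text
clock: 12.75
position: [0.5385, 0.2219, 0.0821]
ee_rot: [0.998, 0.064, 0.0, -0.0]
ft_force: [-0.2, -0.0, -1.3]
grip_width: 0.481
grasp_force: 31.5
```

Run:
```python
from plan import *
plan([(.5369,.2222,.061,7.4)])
from h import *
t=snap("top","6");s=snap("scene","6")
im=np.hstack([cv2.resize(s["color"][170:300,360:480],(400,433)),cv2.resize(t["color"][190:340,140:270],(375,433))]);cv2.imwrite("pics/in6.png",im[:,:,::-1])
```

```text
now 12.75 [0.5385 0.2219 0.0821] yaw 7.38
(0.5369, 0.2222, 0.061, 7.4) n 1 d [-0.0016, -0.0005, 0.0211] rv [-0.0, -0.001, -0.0]
```

View pics/in6.png

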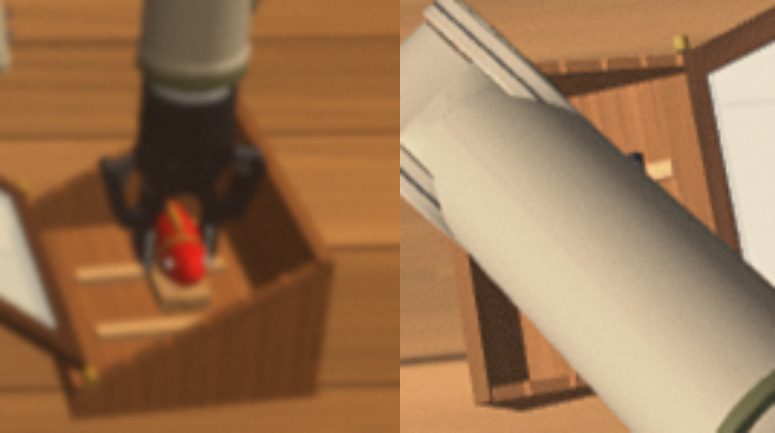

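The fish hangs over both slats ((185,260) in the left half) and is clear of the walls. Lowering until the weight comes off.

Request:
{"fn": "jog_arm", "kwargs": {"increments": [[0, 0, 0.005, 0, 0, 0, -0.6], [0, 0, 0.01, 0, 0, 0, -0.6], [0, 0, 0.015, 0, 0, 0, -0.6], [0, 0, 0.018, 0, 0, 0, -0.6], [0, 0, 0.018, 0, 0, 0, -0.6]]}}

```text
clock: 13.27
position: [0.5376, 0.2213, 0.0622]
ee_rot: [0.998, 0.064, -0.001, 0.0]
ft_force: [-0.2, 0.2, -2.4]
grip_width: 0.482
grasp_force: 31.5
```

Request:
{"fn": "jog_arm", "kwargs": {"increments": [[0, 0, 0.001, 0, 0, 0, -0.6], [0, 0, 0.002, 0, 0, 0, -0.6], [0, 0, 0.003, 0, 0, 0, -0.6], [0, 0, 0.003, 0, 0, 0, -0.6], [0, 0, 0.003, 0, 0, 0, -0.6]]}}

```text
clock: 13.68
position: [0.5383, 0.2218, 0.0609]
ee_rot: [0.998, 0.064, 0.0, 0.0]
ft_force: [-1.5, -1.8, 4.6]
grip_width: 0.479
grasp_force: 32.0
```

Contact: the force turned upward at the expected height, about 0.018 m for the underside. Opening slowly.

Request:
{"fn": "jog_arm", "kwargs": {"increments": [[0, 0, -0.001, 0, 0, 0, 0], [0, 0, -0.001, 0, 0, 0, 0.1], [0, 0, -0.001, 0, 0, 0, 0.2], [0, 0, -0.001, 0, 0, 0, 0.3], [0, 0, -0.001, 0, 0, 0, 0.4]]}}

```text
clock: 14.1
position: [0.5382, 0.2216, 0.0613]
ee_rot: [0.998, 0.064, 0.0, 0.0]
ft_force: [0.6, -0.1, -0.9]
grip_width: 0.695
grasp_force: 0.0
```

Request:
{"fn": "jog_arm", "kwargs": {"increments": [[0, 0, 0, 0, 0, 0, 0.45], [0, 0, 0, 0, 0, 0, 0.45], [0, 0, -0.01, 0, 0, 0, 0.45], [0, 0, -0.02, 0, 0, 0, 0.45], [0, 0, -0.04, 0, 0, 0, 0.45]]}}

```text
clock: 14.52
position: [0.5373, 0.2213, 0.1011]
ee_rot: [0.998, 0.064, -0.001, 0.0]
ft_force: [0.7, -0.3, 0.2]
grip_width: 0.725
grasp_force: 0.0
```

Request:
{"fn": "jog_arm", "kwargs": {"increments": [[0, 0, -0.035, 0, 0, 0, 0.45], [0, 0, -0.07, 0, 0, 0, 0.45], [0, 0, -0.105, 0, 0, 0, 0.45], [0, 0, -0.14, 0, 0, 0, 0.45], [0, 0, -0.17, 0, 0, 0, 0.45]]}}

```text
clock: 14.93
position: [0.538, 0.2221, 0.2753]
ee_rot: [0.998, 0.065, 0.001, -0.0]
ft_force: [1.1, 0.6, -0.1]
grip_width: 0.724
grasp_force: 0.0
```

Request:
{"fn": "jog_arm", "kwargs": {"increments": [[0, 0.03, -0.02, 0, 0, 0, 0.2], [0, 0.06, -0.035, 0, 0, 0, 0.2], [0, 0.09, -0.035, 0, 0, 0, 0.2], [0, 0.12, -0.035, 0, 0, 0, 0.2], [0, 0.15, -0.035, 0, 0, 0, 0.2]]}}

```text
clock: 15.35
position: [0.5573, 0.0719, 0.308]
ee_rot: [0.998, 0.065, 0.001, 0.0]
ft_force: [0.2, -0.2, -0.7]
grip_width: 0.596
grasp_force: 0.0
```

Request:
{"fn": "jog_arm", "kwargs": {"increments": [[0, 0.03, 0, 0, 0, 0, 0.2], [0, 0.06, 0, 0, 0, 0, 0.2], [0, 0.09, 0, 0, 0, 0, 0.2], [0, 0.12, 0, 0, 0, 0, 0.2], [0, 0.14, 0, 0, 0, 0, 0.2]]}}

```text
clock: 15.77
position: [0.5753, -0.0692, 0.3075]
ee_rot: [0.998, 0.063, 0.001, 0.001]
ft_force: [0.4, -0.7, -0.4]
grip_width: 0.601
grasp_force: 0.0
```

Run:
```python
from plan import *;from fit import *
plan([(.5635,-.0645,.30,7.4),(.5635,-.0645,.21,7.4)])
t=snap("top","7");P=cloud(t);s=snap("scene","7");Q=cloud(s)
u=np.array([-.129,.992]);v=np.array([-.992,-.129]);c=np.array([.528,.210])
for n,X,C in(("top",P,t),("sc",Q,s)):
    hsv=cv2.cvtColor(C["color"],cv2.COLOR_RGB2HSV)
    q=X[...,:2]-c;a=q@u;b=q@v;z=X[...,2];ins=(abs(a)<.075)&(abs(b)<.1)
    red=ins&((hsv[...,0]<6)|(hsv[...,0]>172))&(hsv[...,1]>200)&(z>.04)
    pl=ins&(z>.028)&(z<.042)
    print(n,"red a,b",np.percentile(a[red],[2,50,98]).round(3),np.percentile(b[red],[2,50,98]).round(3),"z",z[red].max(),"slope da/db",np.polyfit(b[red],a[red],1).round(3))
    print(" plinth a,b",np.percentile(a[pl],[2,98]).round(3),np.percentile(b[pl],[2,98]).round(3),pl.sum(),np.median(z[pl]))
im=np.hstack([cv2.resize(s["color"][170:300,360:480],(400,433)),cv2.resize(t["color"][190:340,140:270],(375,433))]);cv2.imwrite("pics/pl7.png",im[:,:,::-1])
```

```text
now 15.7667 [ 0.5753 -0.0692  0.3075] yaw 7.24
(0.5635, -0.0645, 0.3, 7.4) n 1 d [-0.0111, -0.0061, 0.0075] rv [0.001, -0.001, -0.003]
(0.5635, -0.0645, 0.21, 7.4) n 3 d [0.0, -0.0, 0.09] rv [0.0, 0.0, 0.0]
top red a,b [-0.008  0.005  0.027] [-0.056 -0.007  0.047] z 0.07977265542852378 slope da/db [-0.025  0.007]
 plinth a,b [-0.011  0.031] [-0.05   0.056] 193 0.03397671048384001
sc red a,b [-0.007  0.005  0.024] [-0.063 -0.035  0.037] z 0.07709786016500143 slope da/db [-0.068  0.005]
 plinth a,b [-0.013  0.027] [-0.058  0.049] 149 0.03283820236851482
```

View pics/pl7.png

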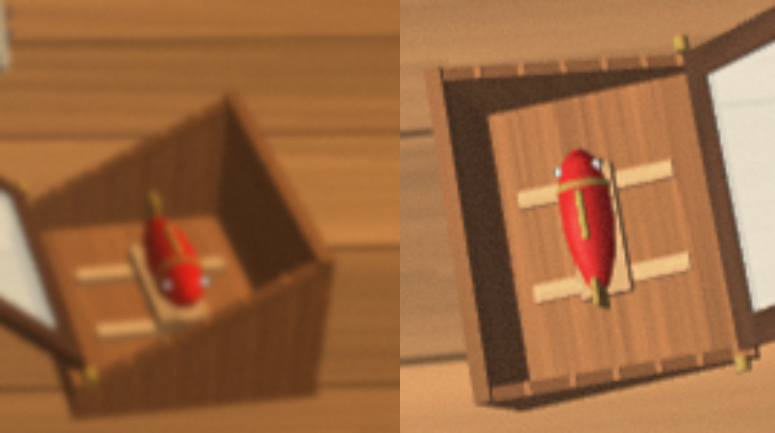

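The fish lies flat across both slats, with the plinth centre within a few mm of the rack centre and the tops at the right height. Now I re-grip the bar to shut the door.

Request:
{"fn": "jog_arm", "kwargs": {"increments": [[-0.011, -0.006, 0.008, 0, 0, -0.002, 0.2], [-0.011, -0.006, 0.03, 0, 0, -0.002, 0.2], [-0.011, -0.006, 0.06, 0, 0, -0.002, 0.2], [-0.011, -0.006, 0.09, 0, 0, -0.002, 0.2], [-0.011, -0.006, 0.096, 0, 0, -0.002, 0.2]]}}

```text
clock: 16.28
position: [0.5616, -0.0604, 0.2069]
ee_rot: [0.998, 0.066, -0.002, -0.001]
ft_force: [-0.5, -0.3, -0.4]
grip_width: 0.601
grasp_force: 0.0
```

Request:
{"fn": "jog_arm", "kwargs": {"increments": [[0, 0, 0, 0, 0, 0, 0.2], [0, 0, 0, 0, 0, 0, -0.5], [0, 0, 0, 0, 0, 0, -1], [0, 0, 0, 0, 0, 0, -1], [0, 0, 0, 0, 0, 0, -1]], "grip_force": 20}}

```text
clock: 16.7
position: [0.565, -0.0633, 0.2127]
ee_rot: [0.998, 0.064, 0.002, 0.002]
ft_force: [-0.6, -5.4, 5.6]
grip_width: 0.155
grasp_force: 21.8
```

Run:
```python
from plan import *
plan([(.5635,-.0645,.21,7.4)])
el=np.r_[140:27:31j]; r=.245
y=-r*np.cos(np.radians(el)); z=-r*np.sin(np.radians(el))
for k in range(0,30,5):
    print([[float(round(y[k+i]-y[k],3)),float(round(z[k+i]-z[k],3))] for i in range(1,6)])
```

```text
now 16.7 [ 0.565  -0.0633  0.2127] yaw 7.39
(0.5635, -0.0645, 0.21, 7.4) n 1 d [-0.0016, 0.0009, 0.0027] rv [0.004, -0.004, -0.0]
[[-0.011, -0.012], [-0.022, -0.023], [-0.034, -0.034], [-0.047, -0.043], [-0.061, -0.052]]
[[-0.014, -0.008], [-0.029, -0.015], [-0.044, -0.021], [-0.059, -0.026], [-0.074, -0.03]]
[[-0.016, -0.003], [-0.032, -0.005], [-0.048, -0.006], [-0.064, -0.005], [-0.08, -0.004]]
[[-0.016, 0.002], [-0.032, 0.006], [-0.047, 0.01], [-0.062, 0.016], [-0.077, 0.022]]
[[-0.014, 0.007], [-0.028, 0.016], [-0.041, 0.025], [-0.054, 0.035], [-0.066, 0.046]]
[[-0.011, 0.012], [-0.022, 0.024], [-0.031, 0.037], [-0.04, 0.05], [-0.048, 0.065]]
```

Request:
{"fn": "jog_arm", "kwargs": {"increments": [[0, -0.011, -0.012, 0, 0, 0, -1], [0, -0.022, -0.023, 0, 0, 0, -1], [0, -0.034, -0.034, 0, 0, 0, -1], [0, -0.047, -0.043, 0, 0, 0, -1], [0, -0.061, -0.052, 0, 0, 0, -1]]}}

```text
clock: 17.12
position: [0.5574, -0.0037, 0.2656]
ee_rot: [0.998, 0.063, 0.003, 0.002]
ft_force: [3.6, -8.9, 6.9]
grip_width: 0.152
grasp_force: 21.6
```

Request:
{"fn": "jog_arm", "kwargs": {"increments": [[0, -0.014, -0.008, 0, 0, 0, -1], [0, -0.029, -0.015, 0, 0, 0, -1], [0, -0.044, -0.021, 0, 0, 0, -1], [0, -0.059, -0.026, 0, 0, 0, -1], [0, -0.074, -0.03, 0, 0, 0, -1]]}}

```text
clock: 17.53
position: [0.5475, 0.0721, 0.295]
ee_rot: [0.998, 0.065, 0.003, 0.001]
ft_force: [5.9, -3.4, 0.9]
grip_width: 0.152
grasp_force: 21.3
```

Request:
{"fn": "jog_arm", "kwargs": {"increments": [[0, -0.016, -0.003, 0, 0, 0, -1], [0, -0.032, -0.005, 0, 0, 0, -1], [0, -0.048, -0.006, 0, 0, 0, -1], [0, -0.064, -0.005, 0, 0, 0, -1], [0, -0.08, -0.004, 0, 0, 0, -1]]}}

```text
clock: 17.95
position: [0.537, 0.152, 0.2986]
ee_rot: [0.998, 0.065, 0.002, 0.0]
ft_force: [4.0, -2.3, 1.6]
grip_width: 0.153
grasp_force: 21.5
```

Request:
{"fn": "jog_arm", "kwargs": {"increments": [[0, -0.016, 0.002, 0, 0, 0, -1], [0, -0.032, 0.006, 0, 0, 0, -1], [0, -0.047, 0.01, 0, 0, 0, -1], [0, -0.062, 0.016, 0, 0, 0, -1], [0, -0.077, 0.022, 0, 0, 0, -1]]}}

```text
clock: 18.37
position: [0.5269, 0.2286, 0.2762]
ee_rot: [0.998, 0.065, 0.002, -0.0]
ft_force: [4.4, -1.1, -1.1]
grip_width: 0.153
grasp_force: 21.0
```

Request:
{"fn": "jog_arm", "kwargs": {"increments": [[0, -0.014, 0.007, 0, 0, 0, -1], [0, -0.028, 0.016, 0, 0, 0, -1], [0, -0.041, 0.025, 0, 0, 0, -1], [0, -0.054, 0.035, 0, 0, 0, -1], [0, -0.066, 0.046, 0, 0, 0, -1]]}}

```text
clock: 18.78
position: [0.5183, 0.294, 0.2297]
ee_rot: [0.998, 0.065, 0.002, -0.0]
ft_force: [3.5, -1.4, -0.1]
grip_width: 0.149
grasp_force: 21.0
```

Request:
{"fn": "jog_arm", "kwargs": {"increments": [[0, -0.011, 0.012, 0, 0, 0, -1], [0, -0.022, 0.024, 0, 0, 0, -1], [0, -0.031, 0.037, 0, 0, 0, -1], [0, -0.04, 0.05, 0, 0, 0, -1], [0, -0.046, 0.06, 0, 0, 0, -1]]}}

```text
clock: 19.2
position: [0.5126, 0.3377, 0.1682]
ee_rot: [0.998, 0.064, 0.001, 0.002]
ft_force: [0.8, -36.0, 36.0]
grip_width: 0.153
grasp_force: 26.3
```

Request:
{"fn": "jog_arm", "kwargs": {"increments": [[0, -0.001, 0.003, 0, 0, 0, -1], [0, -0.002, 0.005, 0, 0, 0, -1], [0, -0.002, 0.005, 0, 0, 0, -1]]}}

```text
clock: 19.45
position: [0.5132, 0.3375, 0.1654]
ee_rot: [0.998, 0.063, 0.001, 0.003]
ft_force: [-1.7, -19.5, 22.7]
grip_width: 0.155
grasp_force: 25.7
```

Run:
```python
from plan import *
plan([(.5117,.3353,.168,7.4)])
```

```text
now 19.45 [0.5132 0.3375 0.1654] yaw 7.25
(0.5117, 0.3353, 0.168, 7.4) n 1 d [-0.0017, 0.002, -0.0026] rv [0.007, -0.002, -0.003]
```

Shut against its stop. Releasing, retreating up and checking the door angle.

Request:
{"fn": "jog_arm", "kwargs": {"increments": [[0, 0, 0, 0, 0, 0, 0], [0, 0, 0, 0, 0, 0, 0.1], [0, 0, 0, 0, 0, 0, 0.1], [0, 0, 0, 0, 0, 0, 0.1], [0, 0, -0.01, 0, 0, 0, 0.1]]}}

```text
clock: 19.87
position: [0.5097, 0.3408, 0.1716]
ee_rot: [0.998, 0.066, -0.002, 0.001]
ft_force: [-0.7, -0.4, 0.0]
grip_width: 0.548
grasp_force: 0.0
```

Request:
{"fn": "jog_arm", "kwargs": {"increments": [[0, 0, -0.02, 0, 0, 0, 0.1], [0, 0, -0.05, 0, 0, 0, 0.1], [0, 0, -0.08, 0, 0, 0, 0.1], [0, 0, -0.11, 0, 0, 0, 0.1], [0, 0, -0.14, 0, 0, 0, 0.1]]}}

```text
clock: 20.28
position: [0.5102, 0.3414, 0.3155]
ee_rot: [0.998, 0.066, 0.0, -0.0]
ft_force: [1.1, 0.1, -0.1]
grip_width: 0.55
grasp_force: 0.0
```

Request:
{"fn": "jog_arm", "kwargs": {"increments": [[0, 0.03, 0, 0, 0, 0, 0.1], [0, 0.06, 0, 0, 0, 0, 0.1], [0, 0.09, 0, 0, 0, 0, 0.1], [0, 0.12, 0, 0, 0, 0, 0.1], [0, 0.15, 0, 0, 0, 0, 0.1]]}}

```text
clock: 20.7
position: [0.5301, 0.1914, 0.314]
ee_rot: [0.998, 0.066, 0.0, -0.0]
ft_force: [0.4, 0.6, -0.2]
grip_width: 0.552
grasp_force: 0.0
```

Request:
{"fn": "jog_arm", "kwargs": {"increments": [[0, 0.03, 0, 0, 0, 0, 0.1], [0, 0.065, 0, 0, 0, 0, 0.1], [0, 0.1, 0, 0, 0, 0, 0.1], [0, 0.135, 0, 0, 0, 0, 0.1], [0, 0.17, 0, 0, 0, 0, 0.1]]}}

```text
clock: 21.12
position: [0.5524, 0.0227, 0.3142]
ee_rot: [0.998, 0.066, 0.0, 0.0]
ft_force: [-0.0, 0.8, 0.7]
grip_width: 0.549
grasp_force: 0.0
```

Request:
{"fn": "jog_arm", "kwargs": {"increments": [[0, 0.03, 0, 0, 0, 0, 0.1], [0, 0.065, 0, 0, 0, 0, 0.1], [0, 0.1, 0, 0, 0, 0, 0.1], [0, 0.13, 0, 0, 0, 0, 0.1], [0, 0.13, 0, 0, 0, 0, 0.1]]}}

```text
clock: 21.53
position: [0.5693, -0.1125, 0.3132]
ee_rot: [0.998, 0.061, -0.0, 0.001]
ft_force: [0.3, -0.8, -0.6]
grip_width: 0.545
grasp_force: 0.0
```

Run:
```python
from plan import *;from fit import *
t=snap("top","8");s=snap("scene","8")
u=np.array([-.129,.992]);v=np.array([-.992,-.129]);c=np.array([.528,.210])
for n,C in(("top",t),("sc",s)):
    X=cloud(C);p=X.reshape(-1,3);a=(p[:,:2]-c)@u;b=(p[:,:2]-c)@v
    k=p[(abs(b)<.08)&(a>.108)&(a<.16)&(p[:,2]>.145)&(p[:,2]<.25)]
    N,m,d,L=line(k);aa=(m[:2]-c)@u+.09;print(n,"bar",N,m.round(4),L,"surface el rad",np.arctan2(m[2]-.004-.045,aa)-np.radians(28))
im=np.hstack([cv2.resize(s["color"][170:300,360:480],(400,433)),cv2.resize(t["color"][190:340,120:250],(375,433))]);cv2.imwrite("pics/end8.png",im[:,:,::-1])
plan([(.5,-.1,.3,7.4)])
```

```text
top bar 511 [0.5113 0.3347 0.1654] 0.15036445365775705 surface el rad 0.006003444739446195
sc bar 209 [0.5142 0.3335 0.1635] 0.15516334352291083 surface el rad 0.0021050600711439715
now 21.6333 [ 0.5694 -0.1059  0.3135] yaw 7.38
(0.5, -0.1, 0.3, 7.4) n 2 d [-0.0681, -0.0147, 0.0135] rv [-0.001, -0.0, -0.0]
```

View pics/end8.png

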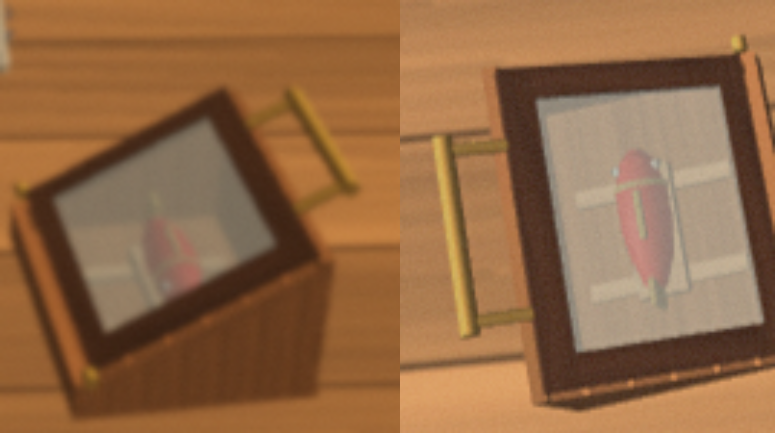

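The door is shut (about 0.005 rad), the fish sits centred across both slats under the glass, and the arm is clear.

```bash
python3 -c "
from workcell import workorder
print(workorder.hand_in())"
```

```text
the job is handed in; nothing more can be done
None
```

The job is handed in at about 22 s with no verdict returned: the fish rests centred across both slats, the door measures shut to within about 0.01 rad, and the arm stayed clear of the puppet, bowl and jar.

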